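# Stow the karaoke set in its charging docks

### The arm

A 6-joint arm with a two-finger parallel gripper is mounted at the origin on the work surface. World frame = base frame: x ahead of the robot, y to its left, z up, the work surface at z = 0. Lengths are in mm, angles in rad, forces in N, time in s.
With the tool pointing down it reaches from about 250 to 775 mm from the base axis. Payload 4 kg.
Tool frame: the origin (TCP) lies on the centre line of the jaws, within the pads' length; the fingertips stand 22 mm ahead of it and the grasp point (between the pads) lies 3 mm ahead of it; z points along the fingers, y is the line along which they close (so a half turn about z gives the same grasp; the last joint's range is limited). The gripper opens to 94 mm and grips with 3 to 60 N. Pads are 16 mm wide; open, the fingers measure 119 mm over their backs; the gripper's body (75 mm by 177 mm) begins 78 mm behind the grasp point.
Start: joints at [-1.367, 0.087, 1.371, -0, 1.684, -0.103], TCP at [166.103, -524.338, 201.706] pointing down, gripper open.
Joint ranges: [-3.1, 3.1], [-0.76, 2.03], [0.27, 2.55], [-1.08, 4.22], [0.17, 2.65], [-2.57, 2.57]. Speed limits (rad/s): [2.79, 2.79, 3.14, 3.14, 3.14, 3.14].

### API

Orientations are given as a unit quaternion [w, x, y, z].
In Python, from plant import get_state, read_camera, hand_in gives the robot as it stands.
- The arm moves only by the shell command python3 -m inch 'ROWS' [FORCE]. ROWS is JSON, a list of rows, each a list of 7 numbers: the shift along the tool's x, y, z in m, then the turn, a rotation vector about the tool's x, y, z in rad, then the closure, from 0 (fully open) to 1 (shut). A call has 1 to 12 rows; each row shifts and turns the commanded pose from where the row before left it, along the tool's axes as they then stand; what a row does not reach is not made up. A row lasts 1/8 s, in which the tool goes at most 62.5 mm and 10.7 degrees, less where a joint would pass 70% of its speed; a pose out of reach is approached as far as the arm can. A call is refused whole if a number of a shift passes 0.0625 or a number of a turn 0.188, either way. A call with a gripper value outside its range is refused whole. The fingers move at their own pace and stop on an object; FORCE is the grip in N (left out, the last holds). Time passes only in rows, so rows that do not move let the fingers close. It gives the time, the measured TCP pose, the force, the opening and the grip force at its end, in the units of the state.
- get_state(): the state, without advancing time (a new reading comes with each control period).
- read_camera(name): name is "scene" or "top" or "wrist"; returns a dict with "frame" (420x560x3 uint8, red, green, blue), "vertical_fov" (degrees; the focal length in pixels is half the picture's height over the tangent of half this angle, whatever the lens; pixels are square), "cx", "cy" (the principal point, pixels), "k1" (the pictures are not rectified: a ray, as slopes to the right and down, at radius r is drawn at 1 + k1 r^2 times it, then the intrinsics apply), "origin" and "attitude" of the camera in the world. Camera axes: x right, y down, z forward; pixel columns grow to the right and rows downward; lengths in mm; the calibration is good to about 2 mm. A picture is of the moment at which its call begins. There is no depth.
- hand_in(): hands the job in; it is judged then, once.
The state is a dict: "clock": time; "q": joint angles; "qd": joint speeds; "joint_torque": joint torques, N m; "eef_pos": TCP position; "eef_rot": TCP orientation; "contact_force": force on the tool from outside, world axes, zero at the start; "moment": the same for the moment, N m; "opening": finger opening in mm; "grasp_force": force on a finger pad.
Only numpy, scipy, OpenCV 4.12 (cv2) and the standard library are available. Lean on these libraries where they do the work, as an engineer would, in place of code of your own. Each camera call takes 0.05 s, during which the arm holds its last target. There are 200 camera calls.

### The job

The karaoke evening is over: put the long silver microphone, the short black microphone, the remote control and the receiver away, each face up and lying fully down in the charging dock shaped for it, with each microphone's head in the wide end of its dock. Set them down gently instead of dropping them, and leave the steel bowl and the incense holder where they stand.

Things in the scene. Friction and masses are not known exactly. Their poses are not given: they have to be found in the camera images.
- silver_mic: Long silver microphone, 220 mm, ball head 48 across, slide switch on top, 0.24 kg. Lies on a six-sided ring (49 high, 57 wide, 43 mm headwards of origin) and its tail (25 across), cannot roll; shaft slopes 4 deg up to the head. Origin: 15 mm headwards of mid-length, near the centre of mass, at the supporting surface; x to the head, z up. Grip across y at the origin: 35 wide, 4 to 39 mm up.
- black_mic: Short black microphone, 165 mm, ball head 41 across, round button on top, 0.16 kg. Lies on a six-sided ring (43 high, 50 wide, 29 mm headwards of origin) and its tail (25 across), cannot roll; shaft slopes 4 deg up to the head. Origin: 10 mm headwards of mid-length, near the centre of mass, at the supporting surface; x to the head, z up. Grip across y at the origin: 31 wide, 4 to 35 mm up.
- remote: Slim black remote control with rows of small keys on top, 150 (x) by 42 (y) by 18 mm high, 0.11 kg. Origin: centre of its underside; x along it, z up out of the keys. It may go into its dock either way round.
- receiver: Wireless receiver: small dark box, 88 (x) by 54 (y) by 26 mm high, with display, knob and folded antenna on top (6 mm more), 0.15 kg. Origin: centre of its underside; x along its longer side, z up. It may go into its dock either way round.
- long_dock: Fixed dark dock of the long microphone, 246 (x) by 82 mm. Pocket x = -131 to 101, floor 8 mm up, walls to 28 mm: 68 wide at the head end (x above 34), 38 wide over the last 34 at the tail end, no side walls between, leaving room for fingers. Origin: on the cabinet top; z up. Stowed microphone: origin 8 mm above this one, same x direction.
- short_dock: Fixed dark dock of the short microphone, 191 (x) by 75 mm. Pocket x = -98 to 79, floor 8 mm up, walls to 28 mm: 61 wide at the head end (x above 20), 38 wide over the last 34 at the tail end, no side walls between, leaving room for fingers. Origin: on the cabinet top; z up. Stowed microphone: origin 8 mm above this one, same x direction.
- remote_dock: Fixed dark dock of the remote control: long low tray, 172 (x) by 64 mm. Pocket 160 by 52, floor 8 mm up, walls to 18 mm; its long walls are open over the middle 60 mm for fingers. Origin: under the pocket's middle, on the cabinet top; z up. Stowed remote: origin 8 mm above this one, its length along this x.
- receiver_dock: Fixed dark dock of the receiver: short low tray, 110 (x) by 76 mm. Pocket 98 by 64, floor 8 mm up, walls to 18 mm; its long walls are open over the middle 44 mm for fingers. Origin: under the pocket's middle, on the cabinet top; z up. Stowed receiver: origin 8 mm above this one, its longer side along this x.
- bowl: Empty stainless bowl, 100 mm across the rim, 42 mm high, loose; not part of the job. Origin: centre of its underside.
- incense_holder: Round white ceramic incense holder with a small post in its middle, 76 mm across, 30 mm high, loose; not part of the job. Origin: centre of its underside.
Not all that is in view belongs to the job. What is shaped like the receiver_dock but blue or purple is not meant.

How it is judged (in metres and radians):
At the end, for the whole second after the job is handed in: Each piece lies still and upright (0.08 rad) in its own dock: origin within 10 mm of the dock's along dock x and 8 mm along y, underside at most 4 mm above the pocket floor, length within 0.15 rad of the dock's; microphone heads in the wide ends (x of silver_mic in the frame of long_dock between -0.01 and 0.01 m and y of silver_mic in the frame of long_dock between -0.008 and 0.008 m and z of silver_mic in the frame of long_dock below 0.012 m and angle between each of silver_mic, black_mic, remote, receiver's own z axis and vertical below 0.08 rad and angle between the x axis of silver_mic and the x axis of long_dock, either way round below 0.15 rad and linear speed of each of silver_mic, black_mic, remote, receiver below 0.01 m/s and x of black_mic in the frame of short_dock between -0.01 and 0.01 m and y of black_mic in the frame of short_dock between -0.008 and 0.008 m and z of black_mic in the frame of short_dock below 0.012 m and angle between the x axis of black_mic and the x axis of short_dock, either way round below 0.15 rad and x of remote in the frame of remote_dock between -0.01 and 0.01 m and y of remote in the frame of remote_dock between -0.008 and 0.008 m and z of remote in the frame of remote_dock below 0.012 m and angle between the x axis of remote and the x axis of remote_dock, either way round below 0.15 rad and x of receiver in the frame of receiver_dock between -0.01 and 0.01 m and y of receiver in the frame of receiver_dock between -0.008 and 0.008 m and z of receiver in the frame of receiver_dock below 0.012 m and angle between the x axis of receiver and the x axis of receiver_dock, either way round below 0.15 rad); the robot touches nothing.
It fails at once if a piece of the set is let go or knocked so that it falls freely with its underside more than 40 mm above the cabinet top ((contact force between silver_mic and anything else below 0.02 N and height (world z) of silver_mic above 0.04 m) or (contact force between black_mic and anything else below 0.02 N and height (world z) of black_mic above 0.04 m) or (contact force between remote and anything else below 0.02 N and height (world z) of remote above 0.04 m) or (contact force between receiver and anything else below 0.02 N and height (world z) of receiver above 0.04 m)).
It fails at once if the steel bowl is shifted by more than 30 mm (distance of bowl from where it was at the start of the episode above 0.03 m).
It fails at once if the incense holder is shifted by more than 30 mm (distance of incense_holder from where it was at the start of the episode above 0.03 m).
It also fails if it takes over 115 s, if anything falls off the work surface, if the arm or the gripper's body presses on something with over 40 N, if the wrist force passes 120 N, or if a joint passes its speed limit or range.

## Working session

There is one attempt and no reset: what is moved stays moved. The work goes in short steps, Python scripts to look and compute and a shell command to move; the robot and the scene stay as the last step left them, time stands still between calls to the robot, and variables do not carry over. Pictures are saved under pics/ and viewed, at most 17 in all, crops included, and the job is handed in when it is done.

```bash
ls; mkdir -p pics; cat > h.py <<'E'
import numpy as np, cv2
from plant import get_state, read_camera, hand_in
from scipy.spatial.transform import Rotation as R
def Rq(q): return R.from_quat([q[1],q[2],q[3],q[0]])
def cam(name):
    c=read_camera(name); return c
def att(c):
    a=np.array(c["attitude"],float)
    return a if a.shape==(3,3) else Rq(a).as_matrix()
def K(c):
    f=c["frame"].shape[0]/2/np.tan(np.radians(c["vertical_fov"])/2)
    return np.array([[f,0,c["cx"]],[0,f,c["cy"]],[0,0,1]])
def rays(c,px):
    p=cv2.undistortPoints(np.array(px,float).reshape(-1,1,2),K(c),np.array([c["k1"],0,0,0]))[:,0]
    d=np.c_[p,np.ones(len(p))]@att(c).T
    return np.array(c["origin"],float),d
def onplane(c,px,z):
    o,d=rays(c,px); return o+d*((z-o[2])/d[:,2])[:,None]
def tri(c1,p1,c2,p2):
    o1,d1=rays(c1,[p1]);o2,d2=rays(c2,[p2]);a,b=d1[0],d2[0]
    s,t=np.linalg.lstsq(np.c_[a,-b],o2-o1,rcond=None)[0]
    return (o1+s*a+o2+t*b)/2, np.linalg.norm(o1+s*a-o2-t*b)
def proj(c,P):
    r=att(c).T; t=-r@np.array(c["origin"],float)
    return cv2.projectPoints(np.array(P,float).reshape(-1,1,3),cv2.Rodrigues(r)[0],t,K(c),np.array([c["k1"],0,0,0,0.]))[0][:,0]
def save(c,fn,box=None,s=1):
    im=c["frame"][...,::-1]
    if box: im=im[box[1]:box[3],box[0]:box[2]]
    cv2.imwrite(fn,cv2.resize(im,None,fx=s,fy=s,interpolation=cv2.INTER_CUBIC))
E
python3 - <<'E'
from h import *
import pickle
d={}
for n in("top","scene","wrist"):
    c=cam(n);d[n]=c;save(c,f"pics/{n}0.png",s=1.42);print(n,c["vertical_fov"],c["cx"],c["cy"],c["k1"],c["origin"],np.array(c["attitude"]).round(3).tolist())
pickle.dump(d,open("c0.pkl","wb"))
s=get_state();print(s["eef_rot"],s["opening"],s["clock"])
E
```

```text
pics
top 53.44742137483532 281.2278486930106 217.0151329943497 -0.023643131490658657 [ 484.11667786   19.64159829 1155.89075249] [-0.008, 0.707, -0.706, 0.032]
scene 51.46845357651317 277.20973478163864 215.3990520983415 0.04195498687603269 [1208.36277074 -392.61238152  812.9989543 ] [-0.32, 0.813, 0.449, -0.189]
wrist 59.95884864074288 284.0555608098711 199.25381847417924 0.020571505536526955 [ 241.76071031 -501.90804603  383.69597577] [0.11, 0.799, -0.585, -0.081]
[-8.21951882e-04  9.88257270e-01  1.52796889e-01 -4.96512072e-05] 93.84764796245071 0.15
```

View pics/top0.png

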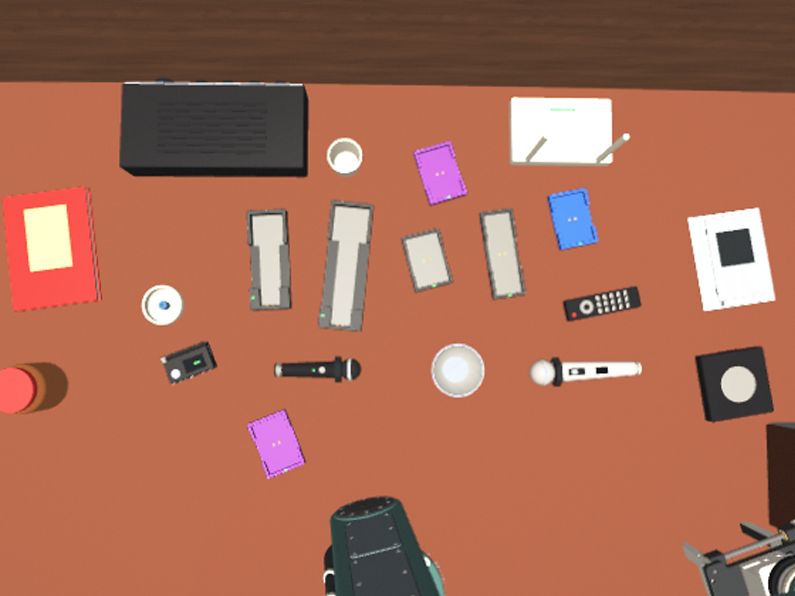

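View pics/scene0.png

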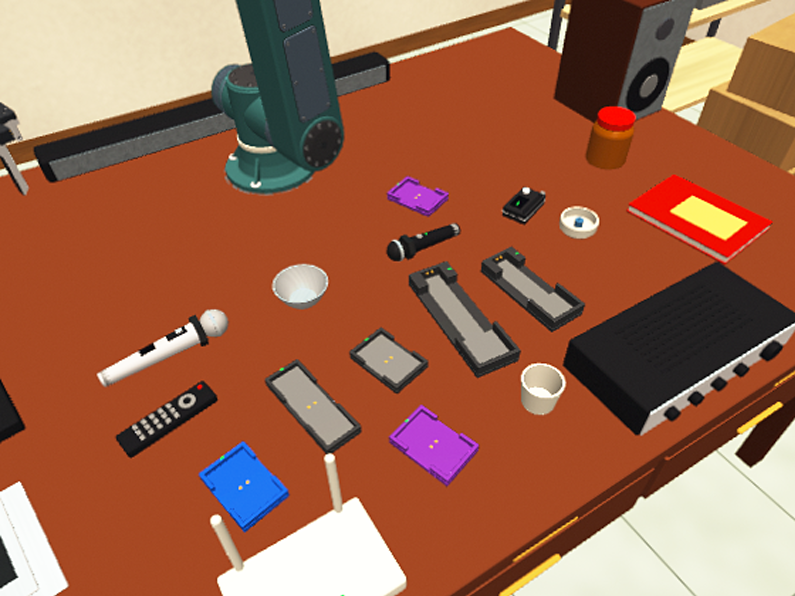

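Top view (1.42x pixels):
- **Pieces:** silver mic (585,370) with its head to the left, black mic (318,369) with its head to the right, remote (602,303), receiver (188,362).
- **Leave alone:** bowl (458,369), incense holder (162,305).
- **Docks:** short (268,260), long (347,265), remote (502,253).

Candidates for receiver_dock are (427,260) grey/dark, (572,218) blue, (440,172) purple and (276,443) purple. Only the dark one at (427,260) fits, because the text rules out blue and purple.

```bash
python3 - <<'E'
from h import *
import pickle
d=pickle.load(open("c0.pkl","rb"));c=d["top"]
im=cv2.cvtColor(c["frame"],cv2.COLOR_RGB2HSV)
def comps(c,amin):
    im=cv2.cvtColor(c["frame"],cv2.COLOR_RGB2HSV)
    m=~((im[...,0]<14)&(im[...,1]>110)&(im[...,2]>100))
    m=cv2.morphologyEx(m.astype(np.uint8),cv2.MORPH_OPEN,np.ones((2,2)))
    return [k for k in cv2.findContours(m,cv2.RETR_EXTERNAL,cv2.CHAIN_APPROX_NONE)[0] if cv2.contourArea(k)>amin],m
ks,_=comps(c,250)
for k in ks:
    (x,y),wh,a=cv2.minAreaRect(k)
    if 100<y<320 and x>90 and x<480:
        P=onplane(c,k[:,0].astype(float),15)[:,:2].astype(np.float32)
        r=cv2.minAreaRect(P); print((round(x*1.42),round(y*1.42)),np.round(r[0]),np.round(r[1]),round(r[2],1))
save(c,"pics/crop0.png",(160,90,440,330),2.5)
E
```

```text
(277, 445) [288. 212.] [112.  79.] 21.7
(586, 373) [ 423. -384.] [219.  52.] 89.8
(318, 370) [430. 136.] [162.  46.] 89.9
(458, 371) [ 427. -132.] [102. 101.] 89.8
(190, 364) [442. 380.] [56. 95.] 20.7
(603, 305) [ 557. -419.] [ 40. 152.] 11.3
(164, 305) [553. 431.] [76. 78.] 1.2
(428, 261) [641. -75.] [111.  78.] 14.5
(503, 254) [ 654. -223.] [173.  67.] 8.6
(270, 260) [641. 231.] [194.  78.] 3.0
(347, 267) [630.  82.] [ 83. 250.] 84.4
(574, 219) [ 725. -363.] [114.  84.] 12.2
(441, 174) [ 813. -101.] [115.  80.] 17.0
(346, 158) [842.  87.] [76. 67.] 0.5
```

View pics/crop0.png

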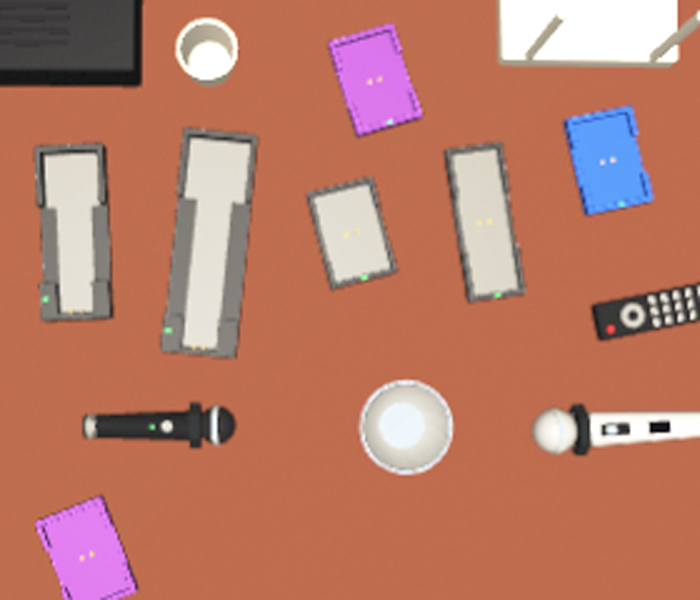

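View pics/wrist0.png

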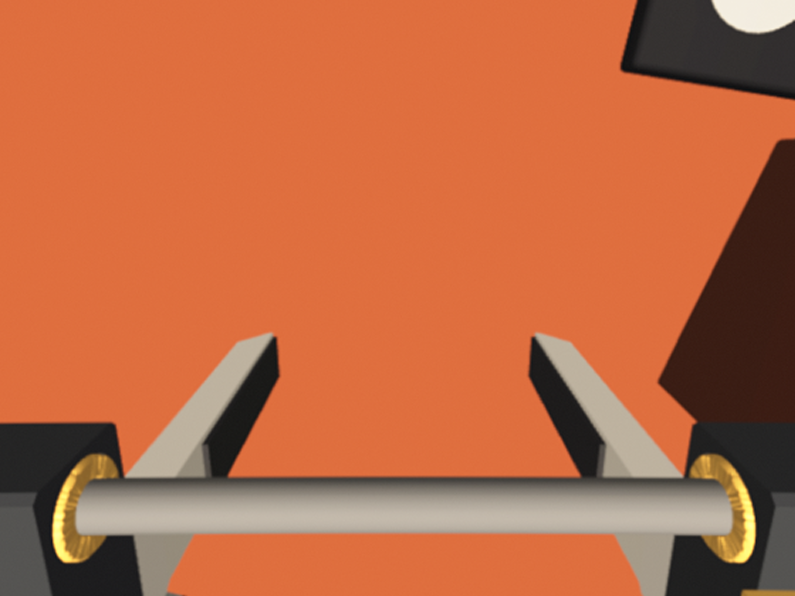

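The crop confirms the receiver dock: dark walls and grey floor at crop (350,232), with blue (608,160) and purple (375,80 and 87,555) excluded. The wide pocket ends of both mic docks face away from the robot (image top). The wrist picture shows that its upper half looks ahead along tool x.

I'll add a helper that works out shifts, then move.

```bash
cat >> h.py <<'E'
def go(x,y,z,psi=None):
    "needed: turn about tool axes, then shift in tool axes (mm)"
    s=get_state();r=Rq(s["eef_rot"]);p=np.array(s["eef_pos"])
    X=r.as_matrix()[:,0];cur=np.arctan2(X[1],X[0])
    if psi is None: psi=cur
    c,q=np.cos(psi),np.sin(psi)
    T=np.array([[c,q,0],[q,-c,0],[0,0,-1]])
    t=(r.inv()*R.from_matrix(T)).as_rotvec()
    d=T.T@(np.array([x,y,z])-p)
    print("psi now",cur.round(3),"pos",p.round(1),"turn",t.round(4),"shift_after mm",d.round(1),"rot rows",(abs(t[2])/.18).round(1),"shift rows",(np.linalg.norm(d)/50).round(1),"t",s["clock"],"q",np.round(s["q"],2))
E
python3 -c "
from h import *
go(330,-330,200,0.)"
```

```text
psi now 0.307 pos [ 166.  -523.9  200.8] turn [-1.700e-03  1.000e-04  3.068e-01] shift_after mm [ 164.  -193.9    0.8] rot rows 1.7 shift rows 5.1 t 0.15 q [-1.37  0.09  1.37 -0.    1.68 -0.1 ]
```

```bash
python3 -m inch '[[0,0,0,0,0,0.154,0],[0,0,0,0,0,0.153,0],[0.033,-0.039,0,0,0,0,0],[0.033,-0.039,0,0,0,0,0],[0.033,-0.039,0,0,0,0,0],[0.033,-0.039,0,0,0,0,0],[0.032,-0.038,0,0,0,0,0],[0,0,0,0,0,0,0],[0,0,0,0,0,0,0]]' 20
python3 - <<'E'
from h import *
import pickle
c=cam("wrist");pickle.dump(c,open("w1.pkl","wb"));save(c,"pics/w1.png",s=1.42)
go(410,60,200,0.)
E
```

```text
clock: 1.27
eef_pos: [329.9, -330.5, 201.5]
eef_rot: [0.0, 1.0, 0.0, -0.0]
contact_force: [0.1, -0.1, 0.1]
opening: 94.1
grasp_force: 0.0
psi now -0.001 pos [ 329.6 -330.9  201.5] turn [ 0.0002  0.0006 -0.0011] shift_after mm [  80.4 -390.9    1.5] rot rows 0.0 shift rows 8.0 t 1.325 q [-0.91 -0.1   1.56 -0.    1.68  0.66]
```

View pics/w1.png

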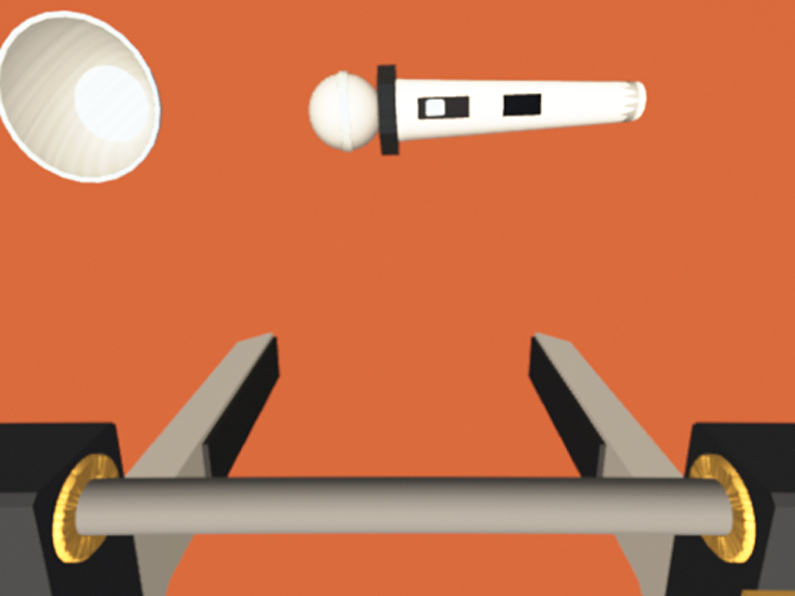

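The wrist view shows the silver mic with head at (345,110), ring at x≈388 and tail at (640,100). The bowl is at upper left. I need more height for the docks.

```bash
python3 -m inch '[[0,0,-0.04,0,0,0,0],[0.02,0,-0.04,0,0,0,0],[0.02,0,-0.04,0,0,0,0],[0.02,0,-0.01,0,0,0,0],[0.02,0,0,0,0,0,0],[0.02,0,0,0,0,0,0],[0,0,0,0,0,0,0],[0,0,0,0,0,0,0]]'
python3 - <<'E'
from h import *
import pickle
c=cam("wrist");pickle.dump(c,open("w2.pkl","wb"));save(c,"pics/w2.png",s=1.42)
go(480,20,330,0.)
E
python3 -m inch '[[0.01,-0.05,0,0,0,0,0],[0.01,-0.05,0,0,0,0,0],[0.01,-0.05,0,0,0,0,0],[0.01,-0.05,0,0,0,0,0],[0.01,-0.05,0,0,0,0,0],[0,-0.05,0,0,0,0,0],[0,-0.05,0,0,0,0,0],[0,0,0,0,0,0,0],[0,0,0,0,0,0,0]]'
python3 - <<'E'
from h import *
import pickle
c=cam("wrist");pickle.dump(c,open("w3.pkl","wb"));save(c,"pics/w3.png",s=1.42)
go(480,20,330,0.)
E
```

```text
clock: 2.33
eef_pos: [429.4, -330.6, 330.7]
eef_rot: [-0.001, 1.0, -0.001, -0.001]
contact_force: [-0.4, -0.2, -0.2]
opening: 94.0
grasp_force: 0.0
psi now -0.001 pos [ 429.4 -330.6  331.2] turn [-0.0005  0.0011 -0.0012] shift_after mm [  50.6 -350.6    1.2] rot rows 0.0 shift rows 7.1 t 2.375 q [-0.76  0.08  1.12 -0.    1.94  0.81]
clock: 3.5
eef_pos: [479.9, 19.0, 331.8]
eef_rot: [0.0, 1.0, -0.0, 0.0]
contact_force: [0.3, -0.2, -0.0]
opening: 94.2
grasp_force: 0.0
psi now -0.002 pos [480.   18.5 331.7] turn [ 0.0007 -0.0002 -0.0017] shift_after mm [ 0.  -1.5  1.7] rot rows 0.0 shift rows 0.0 t 3.55 q [-0.08 -0.06  1.26 -0.    1.94  1.49]
```

View pics/w3.png

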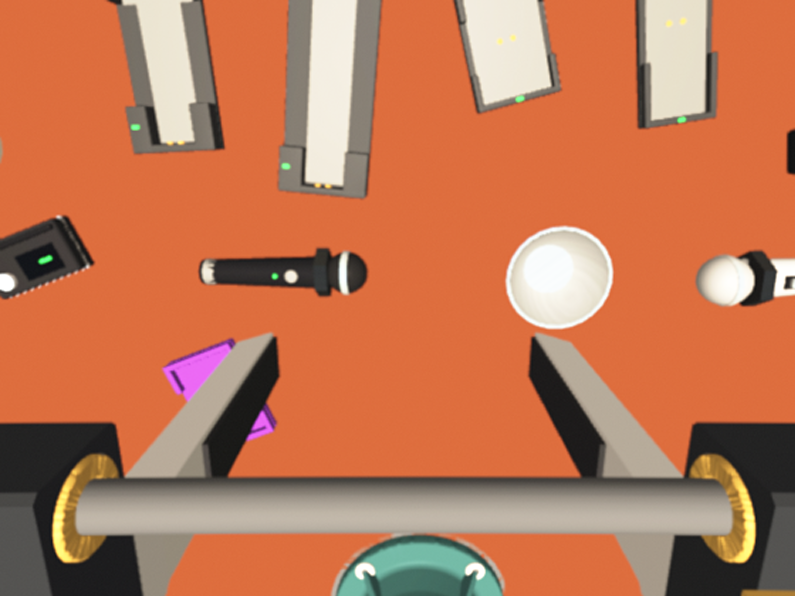

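Docks are cut off at the top, so I'll move 130 mm further ahead for two views. This one shows the docks' near ends at (175,145), (322,190), (520,100) and (680,120), and the black mic at (285,272).

```bash
python3 -m inch '[[0.035,-0.03,0,0,0,0,0],[0.035,-0.03,0,0,0,0,0],[0.03,-0.03,0,0,0,0,0],[0.03,-0.01,0,0,0,0,0],[0,0,0,0,0,0,0],[0,0,0,0,0,0,0]]'
python3 - <<'E'
from h import *
import pickle
c=cam("wrist");pickle.dump(c,open("w4.pkl","wb"));save(c,"pics/w4.png",s=1.42)
E
python3 -m inch '[[0,0.05,0,0,0,0,0],[0,0.05,0,0,0,0,0],[0,0.05,0,0,0,0,0],[0,0.05,0,0,0,0,0],[0,0.05,0,0,0,0,0],[0,0,0,0,0,0,0],[0,0,0,0,0,0,0]]'
python3 - <<'E'
from h import *
import pickle
c=cam("wrist");pickle.dump(c,open("w5.pkl","wb"));save(c,"pics/w5.png",s=1.42)
go(423,-384,150,1.57)
E
```

```text
clock: 4.3
eef_pos: [609.8, 118.0, 331.7]
eef_rot: [0.0, 1.0, -0.001, -0.0]
contact_force: [0.2, 0.2, 0.6]
opening: 94.2
grasp_force: 0.0
clock: 5.22
eef_pos: [609.4, -130.4, 332.7]
eef_rot: [-0.0, 1.0, -0.001, 0.001]
contact_force: [-0.8, 0.2, 0.5]
opening: 94.3
grasp_force: 0.0
psi now 0.0 pos [ 609.6 -129.7  332.7] turn [ 1.0000e-03 -1.1000e-03 -1.5698e+00] shift_after mm [-254.4 -186.4  182.7] rot rows 8.7 shift rows 7.3 t 5.275 q [-0.3   0.27  0.9   0.    1.97  1.27]
```

View pics/w4.png

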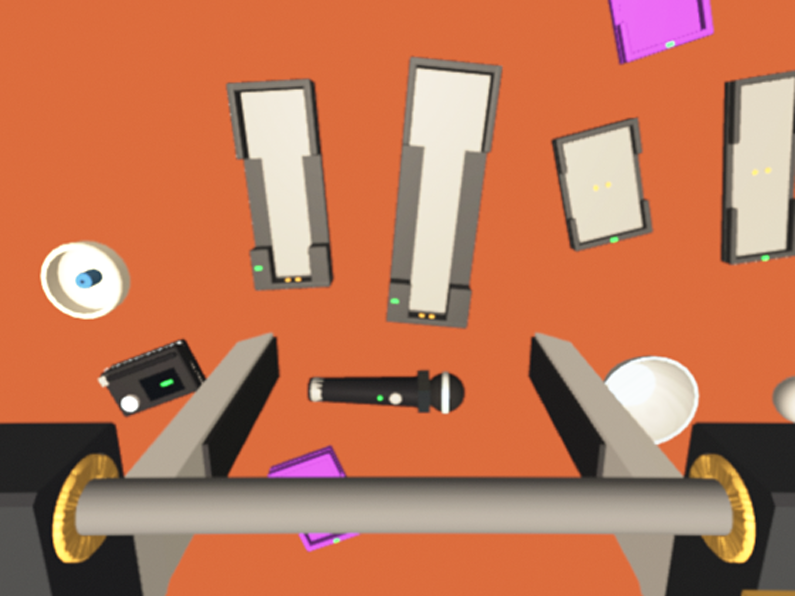

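View pics/w5.png

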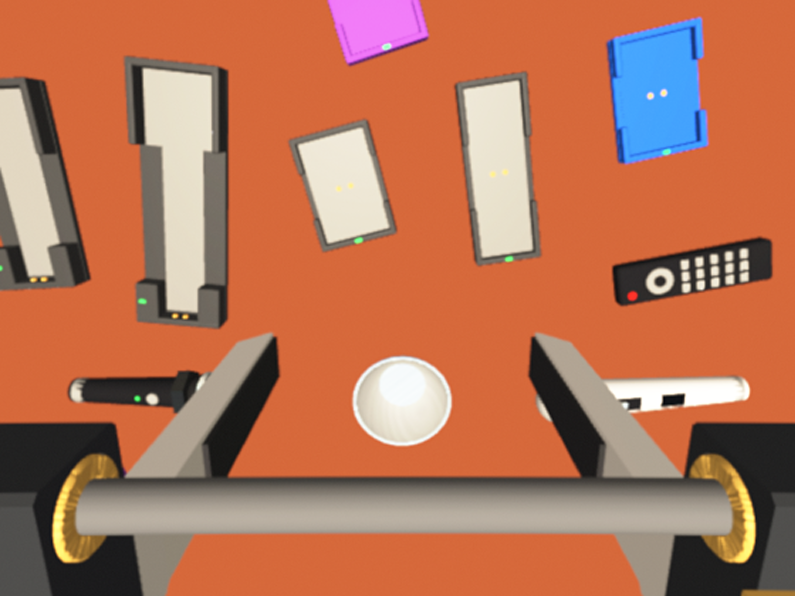

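Both wrist views show all four docks clearly. In w4, long (443,190) and short (280,185); in w5, receiver (343,186), remote (498,170) and the remote control (692,272). Now the measurement.

```bash
cat > m.py <<'E'
from h import *
import pickle
W={i:pickle.load(open(f"w{i}.pkl","rb")) for i in (1,2,3,4,5)}
def hsv(c): return cv2.cvtColor(c["frame"],cv2.COLOR_RGB2HSV)
def blob(c,uv,floor=False):
    h=hsv(c)
    m=((h[...,2]>165)&(h[...,1]<70)) if floor else ~((h[...,0]<14)&(h[...,1]>110)&(h[...,2]>120))
    m=cv2.morphologyEx(m.astype(np.uint8),cv2.MORPH_CLOSE if floor else cv2.MORPH_OPEN,np.ones((3,3)))
    ks=cv2.findContours(m,cv2.RETR_EXTERNAL,cv2.CHAIN_APPROX_NONE)[0]
    u=(uv[0]/1.42,uv[1]/1.42)
    return [k for k in ks if cv2.pointPolygonTest(k,u,False)>=0][0][:,0].astype(float)
def rect(c,k,z):
    P=onplane(c,k,z)[:,:2]; b=cv2.boxPoints(cv2.minAreaRect(P.astype(np.float32)))
    e=[b[1]-b[0],b[2]-b[1]]; l=np.linalg.norm(e,axis=1);i=int(l[1]>l[0]);a=np.arctan2(e[i][1],e[i][0])
    a=(a+np.pi/2)%np.pi-np.pi/2
    return P,b.mean(0),l[i],l[1-i],a
E
python3 - <<'E'
from m import *
c4,c5=W[4],W[5]
def led(c,uv,r=9,ye=False):
    h=hsv(c).astype(int);x,y=[int(v/1.42) for v in uv];s=h[y-r:y+r,x-r:x+r]
    w=((abs(s[...,0]-(22 if ye else 60))<(10 if ye else 20))&(s[...,1]>(60 if ye else 100))&(s[...,2]>100)).astype(float)
    g=np.mgrid[y-r:y+r,x-r:x+r];return np.array([(g[1]*w).sum(),(g[0]*w).sum()])/w.sum()
for n,a,b,ye in [("long",(394,301),(142,301),0),("recv",(613,240),(358,240),0),("remote",(765,258),(508,259),0),("recvY",(602,186),(344,187),1),("remoteY",(762,171),(498,173),1)]:
    p,e=tri(c4,led(c4,a,ye=ye),c5,led(c5,b,ye=ye));print("tri",n,p.round(1),e.round(1))
for n,c,uv,z in [("long",c4,(443,130),28),("short",c4,(280,130),28),("recv",c4,(600,170),18),("recv",c5,(343,170),18),("remote",c5,(498,150),18),("remoteCtl",c5,(660,282),18),("remoteCtl",c5,(660,282),9),("receiver",c4,(160,370),26),("black4",c4,(370,390),20),("black3",W[3],(250,272),20),("silver1",W[1],(450,120),20)]:
    P,m,l,w,a=rect(c,blob(c,uv),z);print(n,m.round(1),l.round(1),w.round(1),"ang",np.degrees(a).round(2))
for n,c,uv in [("long",c4,(443,130)),("short",c4,(280,130)),("recv",c4,(600,170)),("recv",c5,(343,170)),("remote",c5,(498,150))]:
    k=blob(c,uv,True);P,m,l,w,a=rect(c,k,8);d=np.array([np.cos(a),np.sin(a)]);n_=np.array([-d[1],d[0]])
    t=(P-m)@d;s=(P-m)@n_;out=[]
    for lo,hi in [(-.42,-.15),(-.1,.1),(.28,.42)]:
        q=(t>lo*l)&(t<hi*l);out.append((m+d*(lo+hi)/2*l+n_*(np.median(s[q&(s>0)])+np.median(s[q&(s<0)]))/2).round(1).tolist())
    print("floor",n,m.round(1),l.round(1),w.round(1),np.degrees(a).round(2),"centreline",out)
h=blob(W[2],(345,200)) if 0 else None
E
```

```text
tri long [534.2 125.4  28.4] 0.0
tri recv [593.1 -88.1  17.9] 0.1
tri remote [ 574.8 -235.7   19. ] 0.1
tri recvY [643.2 -75.1   8.3] 0.2
tri remoteY [ 656.3 -223.6    8.4] 0.1
long [630.8  82.1] 244.3 80.4 ang -5.57
short [642.1 228.4] 189.5 77.4 ang 3.02
recv [642.9 -72.4] 110.8 78.7 ang 14.47
recv [643.  -75.6] 109.8 75.3 ang 14.56
remote [ 655.7 -222.5] 172.1 64.5 ang 8.34
remoteCtl [ 560.7 -416.4] 152.4 43.9 ang -78.74
remoteCtl [ 558.4 -421.6] 155.1 44.7 ang -78.74
receiver [335.4 123.2] 919.1 325.6 ang 89.82
black4 [434.1 134.7] 163.7 46.7 ang 85.9
black3 [431.  136.7] 163.9 47.8 ang 89.95
silver1 [ 426.3 -380.6] 223.8 55.6 ang -89.96
floor long [631.3  81.6] 230.9 68.4 -5.4 centreline [[565.8, 88.2], [631.3, 81.8], [711.8, 74.1]]
floor short [642.4 232.1] 176.0 58.3 2.88 centreline [[592.4, 228.1], [642.5, 230.4], [703.9, 235.2]]
floor recv [642.9 -75. ] 97.6 65.1 14.46 centreline [[616.2, -82.9], [642.9, -75.0], [676.3, -67.7]]
floor recv [643.3 -74.9] 98.7 65.8 14.53 centreline [[616.0, -81.8], [643.3, -74.9], [676.7, -66.0]]
floor remote [ 656.2 -223.4] 160.5 53.3 8.56 centreline [[611.1, -230.6], [656.2, -223.5], [711.9, -215.7]]
```

```bash
python3 - <<'E'
from m import *
c=W[2];h=hsv(c);m=(~((h[...,0]<14)&(h[...,1]>110)&(h[...,2]>120))).astype(np.uint8)
for k in cv2.findContours(m,cv2.RETR_EXTERNAL,cv2.CHAIN_APPROX_NONE)[0]:
    if cv2.contourArea(k)>300:
        P,mm,l,w,a=rect(c,k[:,0].astype(float),20); print(k[:,0].mean(0).round(),mm.round(1),l.round(1),w.round(1),np.degrees(a).round(2))
E
```

```text
[285. 342.] [ 150.6 -324. ] 929.5 330.0 -89.93
[316. 158.] [ 425.1 -380.8] 223.5 53.7 89.97
[523. 176.] [ 398.2 -660.3] 133.6 101.9 8.77
[129. 158.] [ 426.6 -120.6] 105.2 104.5 42.3
[353.  55.] [ 557.6 -419.1] 147.8 41.1 -78.73
[535.  31.] [ 584.9 -642.6] 76.9 58.0 8.68
[203.  22.] [ 596.7 -233.7] 64.3 56.4 -81.85
[83. 15.] [599.5 -89.2] 84.0 39.7 -89.37
```

Triangulated heights agree with the text: long wall 28.4, tray walls 18 to 19, floors 8.3.

| Item | Position (mm) | Angle (rad) |
|---|---|---|
| long_dock | (646, 80.4) | -0.096 |
| short_dock | (651.8, 231.2) | 0.053 |
| receiver_dock | (643, -75) | 0.253 |
| remote_dock | (656, -223.5) | 0.148 |
| silver_mic | (426, -365) | 1.571 |

I'll start with the silver mic.

```bash
python3 -m inch '[[0,0,0.02,0,0,-0.1744,0],[0,0,0.02,0,0,-0.1744,0],[0,0,0.02,0,0,-0.1744,0],[0,0,0.02,0,0,-0.1744,0],[0,0,0.02,0,0,-0.1744,0],[0,0,0.02,0,0,-0.1744,0],[0,0,0.02,0,0,-0.1744,0],[0,0,0.02,0,0,-0.1744,0],[0,0,0.02,0,0,-0.1744,0],[0,0,0,0,0,0,0]]'
python3 -m inch '[[-0.039,-0.031,0.01,0,0,0,0],[-0.039,-0.031,0.01,0,0,0,0],[-0.039,-0.031,0.01,0,0,0,0],[-0.039,-0.031,0.01,0,0,0,0],[-0.039,-0.03,0.01,0,0,0,0],[-0.04,-0.03,0,0,0,0,0],[0,0,0,0,0,0,0],[0,0,0,0,0,0,0]]'
python3 -c "
from h import *
go(426,-365,26,np.pi/2)"
```

```text
clock: 6.52
eef_pos: [609.1, -128.4, 150.0]
eef_rot: [-0.002, 0.708, 0.707, -0.001]
contact_force: [0.3, 0.4, 0.1]
opening: 93.9
grasp_force: 0.0
clock: 7.52
eef_pos: [426.8, -364.9, 103.0]
eef_rot: [0.001, 0.708, 0.706, 0.0]
contact_force: [0.8, 0.3, -0.4]
opening: 94.1
grasp_force: 0.0
psi now 1.568 pos [ 426.8 -364.9  103. ] turn [ 0.002   0.001  -0.0025] shift_after mm [-0.1 -0.8 77. ] rot rows 0.0 shift rows 1.5 t 7.525 q [-0.81  0.15  1.5   0.    1.49 -0.81]
```

```bash
python3 -m inch '[[0,0,0.03,0,0,0,0],[0,0,0.027,0,0,0,0],[0,0,0.02,0,0,0,0],[0,0,0,0,0,0,0],[0,0,0,0,0,0,1],[0,0,0,0,0,0,1],[0,0,0,0,0,0,1],[0,0,0,0,0,0,1],[0,0,0,0,0,0,1],[0,0,0,0,0,0,1]]' 25
python3 -c "
from h import *
go(646,80.4,150,-.096)"
```

```text
clock: 8.78
eef_pos: [425.8, -365.2, 24.7]
eef_rot: [0.0, 0.708, 0.707, -0.0]
contact_force: [-0.3, 0.6, 0.1]
opening: 37.5
grasp_force: 0.0
psi now 1.569 pos [ 425.8 -365.2   24.7] turn [0.     0.     1.6652] shift_after mm [ 176.5 -464.7 -125.3] rot rows 9.3 shift rows 10.3 t 8.775 q [-0.81  0.21  1.59 -0.    1.34 -0.81]
```

```bash
python3 -m inch '[[0,0,0,0,0,0,1],[0,0,0,0,0,0,1],[0,0,-0.01,0,0,0,1],[0,0,-0.02,0,0,0,1],[0,0,-0.03,0,0,0,1],[0,0,-0.03,0,0,0,1],[0,0,-0.03,0,0,0,1],[0,0,0,0,0,0,1],[0,0,0,0,0,0,1]]' 25
python3 -c "
from h import *
go(646,80.4,145,-.096)"
```

```text
clock: 9.9
eef_pos: [425.2, -364.6, 143.3]
eef_rot: [-0.001, 0.708, 0.707, -0.0]
contact_force: [-0.3, 0.5, -2.7]
opening: 30.7
grasp_force: 20.4
psi now 1.569 pos [ 425.2 -364.6  143.3] turn [-2.5000e-03  3.0000e-04  1.6654e+00] shift_after mm [ 177.1 -464.1   -1.7] rot rows 9.3 shift rows 9.9 t 9.9 q [-0.81  0.13  1.44 -0.    1.57 -0.81]
```

```bash
python3 -m inch '[[0,0,0,0,0,0.1,1],[0,0,0,0,0,0.15,1],[0,0,0,0,0,0.16,1],[0,0,0,0,0,0.16,1],[0,0,0,0,0,0.16,1],[0,0,0,0,0,0.16,1],[0,0,0,0,0,0.16,1],[0,0,0,0,0,0.16,1],[0,0,0,0,0,0.16,1],[0,0,0,0,0,0.15,1],[0,0,0,0,0,0.145,1],[0,0,0,0,0,0,1]]'
python3 -m inch '[[0.01,-0.024,0,0,0,0,1],[0.017,-0.044,0,0,0,0,1],[0.018,-0.048,0,0,0,0,1],[0.018,-0.048,0,0,0,0,1],[0.018,-0.048,0,0,0,0,1],[0.018,-0.048,0,0,0,0,1],[0.018,-0.048,0,0,0,0,1],[0.018,-0.048,0,0,0,0,1],[0.018,-0.048,0,0,0,0,1],[0.016,-0.04,0,0,0,0,1],[0.008,-0.02,0,0,0,0,1],[0,0,0,0,0,0,1]]'
python3 - <<'E'
from h import *
import pickle
go(646,80.4,36,-.096)
c=cam("wrist");pickle.dump(c,open("w6.pkl","wb"));save(c,"pics/w6.png",s=1.42)
E
```

```text
clock: 11.4
eef_pos: [425.0, -364.3, 142.4]
eef_rot: [-0.001, 0.999, -0.047, -0.002]
contact_force: [0.1, 0.3, -3.0]
opening: 30.5
grasp_force: 20.5
clock: 12.9
eef_pos: [646.0, 80.3, 143.4]
eef_rot: [0.0, 0.999, -0.046, -0.001]
contact_force: [-0.0, -0.8, -1.6]
opening: 30.7
grasp_force: 20.5
psi now -0.093 pos [646.   80.3 143.4] turn [0.001  0.0021 0.003 ] shift_after mm [-0.000e+00 -1.000e-01  1.074e+02] rot rows 0.0 shift rows 2.1 t 12.9 q [ 0.04  0.33  1.2  -0.    1.62  1.7 ]
```

View pics/w6.png

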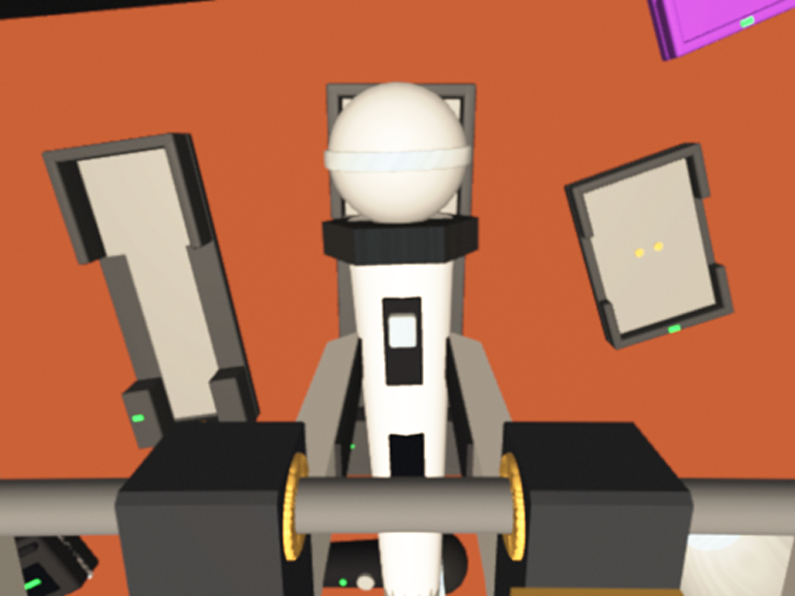

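The silver mic is held centred at (400,240) and aligned over the long dock, whose wide end is at (400,90). Lowering.

```bash
python3 -m inch '[[0,0,0.025,0,0,0.003,1],[0,0,0.035,0,0,0,1],[0,0,0.025,0,0,0,1],[0,0,0.01,0,0,0,1],[0,0,0.006,0,0,0,1],[0,0,0.004,0,0,0,1],[0,0,0.002,0,0,0,1],[0,0,0,0,0,0,1],[0,0,0,0,0,0,1]]'
python3 - <<'E'
from h import *
go(646,80.4,33,-.096);print(get_state()["contact_force"])
E
```

```text
clock: 14.08
eef_pos: [646.6, 79.9, 38.2]
eef_rot: [0.0, 0.999, -0.049, 0.0]
contact_force: [-1.0, -0.2, -1.7]
opening: 30.6
grasp_force: 20.5
psi now -0.098 pos [646.6  79.9  38.2] turn [-0.     -0.0009 -0.0024] shift_after mm [-0.7 -0.4  5.2] rot rows 0.0 shift rows 0.1 t 14.075 q [ 0.04  0.39  1.33 -0.    1.42  1.71]
[-0.96755808 -0.24319117 -1.71157065]
```

```bash
python3 -m inch '[[0,0,0.003,0,0,0,1],[0,0,0.0015,0,0,0,1],[0,0,0.001,0,0,0,1],[0,0,0,0,0,0,1]]'; python3 -m inch '[[0,0,0,0,0,0,0.5],[0,0,0,0,0,0,0.5],[0,0,0,0,0,0,0.5],[0,0,0,0,0,0,0.5],[0,0,0,0,0,0,0.4],[0,0,-0.02,0,0,0,0.2],[0,0,-0.03,0,0,0,0],[0,0,-0.035,0,0,0,0],[0,0,-0.035,0,0,0,0],[0,0,-0.03,0,0,0,0],[0,0,0,0,0,0,0]]'
python3 -c "
from h import *
go(558.6,-421.3,185,1.767)"
```

```text
clock: 14.58
eef_pos: [646.2, 79.9, 32.8]
eef_rot: [-0.0, 0.999, -0.049, -0.0]
contact_force: [-2.1, -0.3, 1.9]
opening: 30.6
grasp_force: 23.5
clock: 15.95
eef_pos: [648.4, 79.9, 187.6]
eef_rot: [-0.0, 0.999, -0.049, 0.005]
contact_force: [-0.1, 0.4, -0.4]
opening: 93.8
grasp_force: 0.0
psi now -0.099 pos [648.4  79.9 187.6] turn [ 0.0078 -0.0075 -1.8655] shift_after mm [-474.1 -185.8    2.6] rot rows 10.4 shift rows 10.2 t 15.95 q [ 0.04  0.31  1.13 -0.    1.69  1.71]
```

```bash
python3 -m inch '[[0,0,0,0.004,-0.004,-0.17,0],[0,0,0,0.004,-0.003,-0.17,0],[0,0,0,0,0,-0.17,0],[0,0,0,0,0,-0.17,0],[0,0,0,0,0,-0.17,0],[0,0,0,0,0,-0.17,0],[0,0,0,0,0,-0.17,0],[0,0,0,0,0,-0.17,0],[0,0,0,0,0,-0.17,0],[0,0,0,0,0,-0.17,0],[0,0,0,0,0,-0.166,0],[0,0,0,0,0,0,0]]'
python3 -m inch '[[-0.045,-0.018,0,0,0,0,0],[-0.045,-0.018,0,0,0,0,0],[-0.045,-0.018,0,0,0,0,0],[-0.045,-0.018,0,0,0,0,0],[-0.045,-0.018,0,0,0,0,0],[-0.045,-0.018,0.01,0,0,0,0],[-0.045,-0.018,0.02,0,0,0,0],[-0.045,-0.018,0.02,0,0,0,0],[-0.045,-0.018,0.02,0,0,0,0],[-0.045,-0.018,0.02,0,0,0,0],[-0.024,-0.006,0.01,0,0,0,0],[0,0,0,0,0,0,0]]'
python3 - <<'E'
from m import *
go(558.6,-421.3,26,1.767)
c=cam("top");pickle.dump(c,open("t1.pkl","wb"))
h=hsv(c);m=((h[...,2]>200)&(h[...,1]<60)).astype(np.uint8)
p=proj(c,[[646,80,40],[560,88,20],[735,72,40]]);print(p.round(1))
save(c,"pics/t1.png",(150,130,370,260),3.5)
E
```

```text
clock: 17.45
eef_pos: [645.7, 79.8, 180.7]
eef_rot: [-0.006, 0.635, 0.772, -0.0]
contact_force: [0.7, -0.7, -0.7]
opening: 94.2
grasp_force: 0.0
clock: 18.95
eef_pos: [555.0, -421.0, 77.3]
eef_rot: [-0.007, 0.636, 0.772, 0.001]
contact_force: [0.2, -0.1, 0.3]
opening: 94.0
grasp_force: 0.0
psi now 1.764 pos [ 555.  -421.    77.3] turn [-0.0073 -0.0116 -0.0028] shift_after mm [-1.   3.5 51.3] rot rows 0.0 shift rows 1.0 t 18.95 q [-0.73  0.47  1.14  0.    1.54 -0.92]
[[244.7 180.2]
 [241.9 212.6]
 [247.8 147.5]]
```

View pics/t1.png

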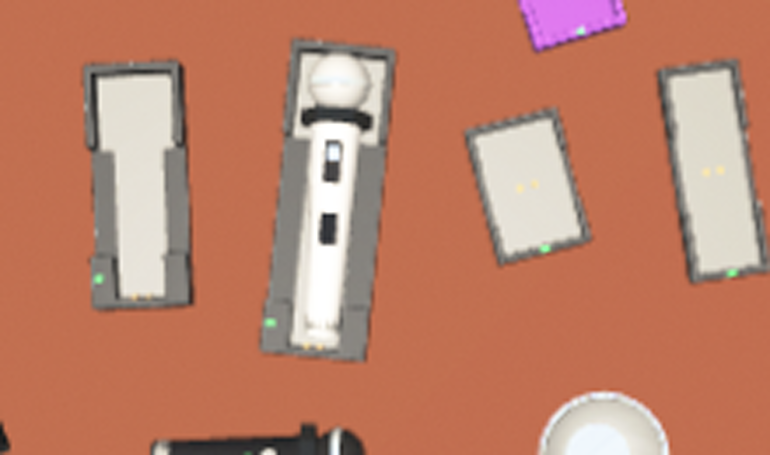

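The silver mic lies in the long dock with its head in the wide end and clear gaps all round. Now the remote.

```bash
python3 -m inch '[[-0.001,0.0035,0.02,-0.007,-0.011,-0.003,0],[0,0,0.02,0,0,0,0],[0,0,0.009,0,0,0,0],[0,0,0,0,0,0,0],[0,0,0,0,0,0,1],[0,0,0,0,0,0,1],[0,0,0,0,0,0,1],[0,0,0,0,0,0,1],[0,0,0,0,0,0,1],[0,0,0,0,0,0,1],[0,0,0,0,0,0,1],[0,0,0,0,0,0,1]]' 20
python3 -c "
from h import *
go(656,-223.5,130,.148+np.pi);go(656,-223.5,130,.148)"
```

```text
clock: 20.5
eef_pos: [559.3, -420.8, 30.1]
eef_rot: [0.001, 0.633, 0.774, -0.0]
contact_force: [-0.5, 0.1, 0.3]
opening: 17.5
grasp_force: 0.0
psi now 1.77 pos [ 559.3 -420.8   30.1] turn [-8.0000e-04  2.6000e-03 -1.5192e+00] shift_after mm [-124.8  180.9  -99.9] rot rows 8.4 shift rows 4.8 t 20.5 q [-0.73  0.5   1.2  -0.    1.44 -0.93]
psi now 1.77 pos [ 559.3 -420.8   30.1] turn [2.6000e-03 8.0000e-04 1.6224e+00] shift_after mm [ 124.8 -180.9  -99.9] rot rows 9.0 shift rows 4.8 t 20.5 q [-0.73  0.5   1.2  -0.    1.44 -0.93]
```

The fingers went past 42 mm with no force, so I missed. I'll reopen, rise and look.

```bash
python3 -m inch '[[0,0,0,0,0,0,0],[0,0,0,0,0,0,0],[0,0,0,0,0,0,0],[0,0,0,0,0,0,0],[0,0,0,0,0,0,0],[0,0,-0.03,0,0,0,0],[-0.04,0,-0.04,0,0,0,0],[-0.04,0,-0.04,0,0,0,0],[-0.04,0,-0.04,0,0,0,0],[0,0,0,0,0,0,0],[0,0,0,0,0,0,0]]'
python3 - <<'E'
from m import *
c=cam("wrist");pickle.dump(c,open("w7.pkl","wb"));save(c,"pics/w7.png",s=1.42)
go(558.6,-421.3,26,1.767)
E
```

```text
clock: 21.88
eef_pos: [582.6, -537.2, 178.6]
eef_rot: [-0.0, 0.633, 0.774, 0.0]
contact_force: [0.3, -0.1, -0.8]
opening: 94.3
grasp_force: 0.0
psi now 1.771 pos [ 582.4 -536.4  177.8] turn [-0.001  -0.0019  0.0043] shift_after mm [117.5  -0.9 151.8] rot rows 0.0 shift rows 3.8 t 21.925 q [-0.82  0.68  0.64  0.    1.83 -1.02]
```

View pics/w7.png

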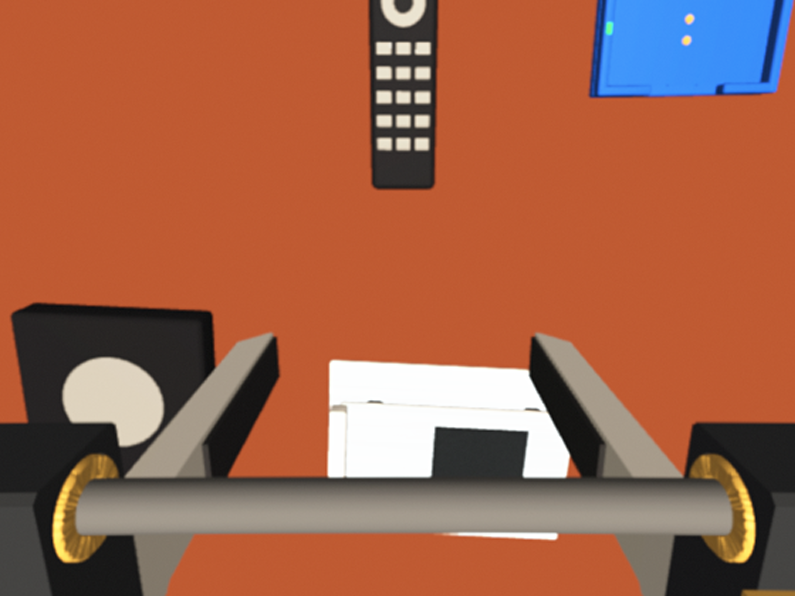

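The remote is at (403,90), still square to the tool. I'll re-measure its pose and height.

```bash
python3 - <<'E'
from m import *
c7=pickle.load(open("w7.pkl","rb"));c5=W[5];c2=W[2]
print(c7["origin"],c5["origin"])
for a,b in [((384,144),(744,277)),((422,144),(744,252))]:
    print(tri(c7,np.array(a)/1.42,c5,np.array(b)/1.42))
print(tri(c7,np.array((403,144))/1.42,c5,np.array((744,264.5))/1.42))
print("end corners z18",onplane(c7,np.array([(372,188),(434,188)])/1.42,18).round(1),"z0",onplane(c7,np.array([(372,188),(434,188)])/1.42,0).round(1))
d=np.array([np.cos(1.767),np.sin(1.767)]);n=np.array([d[1],-d[0]])
print("expected end",np.array([558.6,-421.3])-75*d-21*n,np.array([558.6,-421.3])-75*d+21*n)
t=pickle.load(open("c0.pkl","rb"))["top"]; c=cam("top")
for u in(t,c):
    h=hsv(u);m=((h[...,2]<70)).astype(np.uint8)
    for k in cv2.findContours(m,cv2.RETR_EXTERNAL,cv2.CHAIN_APPROX_NONE)[0]:
        M=k[:,0].mean(0)
        if cv2.contourArea(k)>150 and 390<M[0]<460 and 195<M[1]<235: print(M,rect(u,k[:,0].astype(float),15)[1:])
E
```

```text
[ 567.50546496 -461.58444553  361.68160266] [ 688.51257182 -132.04675581  515.85597958]
(array([ 555.57450198, -467.87478306,   19.79207102]), np.float64(0.7851702250529006))
(array([ 580.01586257, -463.30656189,   19.60468299]), np.float64(0.6627519660698408))
(array([ 567.82936372, -465.59878056,   19.66699799]), np.float64(0.015920198857493364))
end corners z18 [[ 553.4 -496.9   18. ]
 [ 593.3 -488.8   18. ]] z0 [[ 552.7 -498.8    0. ]
 [ 594.6 -490.3    0. ]]
expected end [ 552.62395586 -498.95492191] [ 593.81813241 -490.76713719]
[408.67164179 216.41791045] (array([ 550.5366, -373.1909], dtype=float32), np.float32(62.835724), np.float32(37.519695), np.float32(-1.3736224))
[408.67164179 216.41791045] (array([ 550.5366, -373.1909], dtype=float32), np.float32(62.835724), np.float32(37.519695), np.float32(-1.3736224))
```

```bash
python3 - <<'E'
from m import *
c=pickle.load(open("w7.pkl","rb"));r=Rq(get_state()["eef_rot"]).as_matrix();p=np.array(get_state()["eef_pos"])
o,d=rays(c,np.array([(275,335),(534,335),(279,377),(529,377)])/1.42)
O=r.T@(o-p);D=d@r
print("cam in tool",O.round(1))
for v,y in zip(D,(-47,47,-47,47)):
    t=(y-O[1])/v[1];print((O+t*v).round(1))
    for x in(8,-8): t=(x-O[0])/v[0];print("   x=",x,(O+t*v).round(1))
E
```

```text
cam in tool [  76.4    0.  -183.8]
[  6.3 -47.   -6.3]
   x= 8 [  8.  -45.8 -10.6]
   x= -8 [ -8.  -56.6  29.9]
[  7.7  47.  -10. ]
   x= 8 [  8.   46.8 -10.8]
   x= -8 [-8.  57.7 29.6]
[-11.3 -47.   -4.9]
   x= 8 [  8.  -36.7 -44.2]
   x= -8 [ -8.  -45.2 -11.6]
[-10.2  47.   -7.2]
   x= 8 [  8.   37.1 -44.4]
   x= -8 [ -8.   45.8 -11.7]
```

The picture puts the fingertips about 6–8 mm behind the reported TCP, not 22 mm ahead. The missed remote and the 30.6 mm mic opening fit this too. I'll go about 26 mm lower, watching the force.

```bash
python3 -m inch '[[0.039,0,0.02,0,0,0.004,0],[0.039,-0.001,0.03,0,0,0,0],[0.039,0,0.03,0,0,0,0],[0,0,0.03,0,0,0,0],[0,0,0.03,0,0,0,0],[0,0,0.02,0,0,0,0],[0,0,0,0,0,0,0],[0,0,0,0,0,0,0]]'
python3 -m inch '[[0,0,0.003,0,0,0,0],[0,0,0.003,0,0,0,0],[0,0,0.003,0,0,0,0],[0,0,0,0,0,0,0],[0,0,0,0,0,0,0]]'
python3 -c "
from h import *
go(558.6,-421.3,0,1.767)"
```

```text
clock: 22.98
eef_pos: [559.7, -424.2, 21.2]
eef_rot: [0.002, 0.635, 0.773, -0.0]
contact_force: [0.4, -0.0, 0.4]
opening: 93.9
grasp_force: 0.0
clock: 23.6
eef_pos: [559.2, -424.0, 11.0]
eef_rot: [0.001, 0.635, 0.773, -0.0]
contact_force: [-0.3, -0.2, 0.0]
opening: 94.1
grasp_force: 0.0
psi now 1.766 pos [ 559.2 -424.    11. ] turn [ 0.0011  0.0022 -0.0006] shift_after mm [ 2.7 -0.1 11. ] rot rows 0.0 shift rows 0.2 t 23.6 q [-0.73  0.51  1.21 -0.    1.41 -0.92]
```

```bash
python3 -m inch '[[0.0027,0,0.003,0,0,0,0],[0,0,0.003,0,0,0,0],[0,0,0.003,0,0,0,0],[0,0,0,0,0,0,0],[0,0,0,0,0,0,0]]'
python3 -m inch '[[0,0,0,0,0,0,1],[0,0,0,0,0,0,1],[0,0,0,0,0,0,1],[0,0,0,0,0,0,1],[0,0,0,0,0,0,1],[0,0,0,0,0,0,1],[0,0,0,0,0,0,1],[0,0,0,0,0,0,1]]' 20
python3 -c "
from h import *
go(656,-223.5,120,.148)"
```

```text
clock: 24.22
eef_pos: [558.7, -421.4, 2.1]
eef_rot: [0.001, 0.635, 0.773, -0.0]
contact_force: [0.3, 0.0, 0.7]
opening: 93.9
grasp_force: 0.0
clock: 25.22
eef_pos: [558.7, -421.3, 2.0]
eef_rot: [0.001, 0.635, 0.773, -0.0]
contact_force: [-0.3, -0.9, -0.2]
opening: 41.3
grasp_force: 20.0
psi now 1.766 pos [ 558.7 -421.3    2. ] turn [2.6000e-03 8.0000e-04 1.6184e+00] shift_after mm [ 125.4 -181.3 -118. ] rot rows 9.0 shift rows 5.0 t 25.225 q [-0.73  0.52  1.23 -0.    1.39 -0.92]
```

Gripped at 41.3 mm and 20 N. Lift, turn and carry.

```bash
python3 -m inch '[[0,0,-0.01,0,0,0,1],[0,0,-0.03,0,0,0.1,1],[0,0,-0.04,0,0,0.16,1],[0,0,-0.03,0,0,0.17,1],[0,0,-0.01,0,0,0.17,1],[0,0,0,0,0,0.17,1],[0,0,0,0,0,0.17,1],[0,0,0,0,0,0.17,1],[0,0,0,0,0,0.17,1],[0,0,0,0,0,0.17,1],[0,0,0,0,0,0.168,1],[0,0,0,0,0,0,1]]' 25
python3 -m inch '[[0.015,-0.02,0,0,0,0,1],[0.025,-0.038,0,0,0,0,1],[0.03,-0.043,0,0,0,0,1],[0.03,-0.043,0,0,0,0,1],[0.025,-0.037,0,0,0,0,1],[0,0,0,0,0,0,1],[0,0,0,0,0,0,1]]'
python3 - <<'E'
from h import *
go(656,-223.5,10,.148)
c=cam("wrist");save(c,"pics/w8.png",s=1.42)
E
```

```text
clock: 26.72
eef_pos: [558.5, -421.1, 122.6]
eef_rot: [0.001, 0.997, 0.075, 0.001]
contact_force: [-0.0, -0.0, -1.3]
opening: 41.7
grasp_force: 25.0
clock: 27.6
eef_pos: [655.5, -222.7, 121.9]
eef_rot: [0.001, 0.997, 0.075, 0.001]
contact_force: [-0.5, 0.5, -0.8]
opening: 41.8
grasp_force: 25.0
psi now 0.151 pos [ 655.5 -222.7  121.9] turn [ 0.0025 -0.0009  0.0026] shift_after mm [  0.4   0.9 111.9] rot rows 0.0 shift rows 2.2 t 27.6 q [-0.41  0.43  1.11 -0.    1.6   1.01]
```

View pics/w8.png

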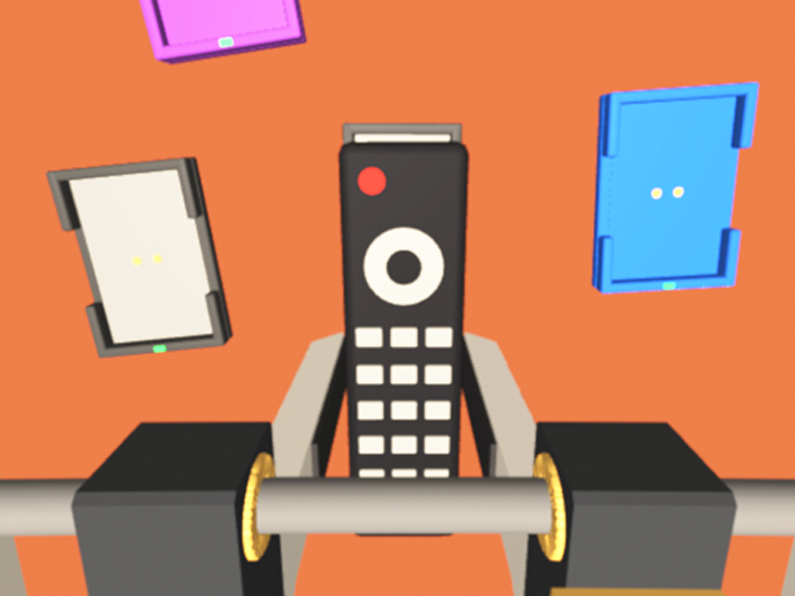

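Remote held square at (403,290) over its dock, whose far wall shows at (403,130). Lowering: it was picked at TCP z=2, so it should seat near 10.

```bash
python3 -m inch '[[0.0005,0.001,0.025,0,0,0.003,1],[0,0,0.035,0,0,0,1],[0,0,0.025,0,0,0,1],[0,0,0.01,0,0,0,1],[0,0,0.008,0,0,0,1],[0,0,0.004,0,0,0,1],[0,0,0,0,0,0,1],[0,0,0,0,0,0,1]]'
python3 -c "
from h import *
go(656,-223.5,10,.148)"
```

```text
clock: 28.65
eef_pos: [656.8, -224.9, 15.9]
eef_rot: [0.001, 0.997, 0.073, 0.001]
contact_force: [-0.2, 0.1, -0.6]
opening: 42.0
grasp_force: 25.0
psi now 0.146 pos [ 656.8 -224.9   15.9] turn [ 0.0031 -0.0027 -0.0025] shift_after mm [-0.6 -1.5  5.9] rot rows 0.0 shift rows 0.1 t 28.65 q [-0.41  0.49  1.23 -0.    1.41  1.01]
```

```bash
python3 -m inch '[[-0.0005,-0.0012,0.003,0.003,-0.002,0,1],[0,0,0.0015,0,0,0,1],[0,0,0.001,0,0,0,1],[0,0,0,0,0,0,1]]'; python3 -m inch '[[0,0,0,0,0,0,0.35],[0,0,0,0,0,0,0.35],[0,0,0,0,0,0,0.35],[0,0,0,0,0,0,0.35],[0,0,-0.02,0,0,0,0.35],[0,0,-0.035,0,0,0,0],[0,0,-0.035,0,0,0,0],[0,0,-0.035,0,0,0,0],[0,0,-0.035,0,0,0,0],[0,0,0,0,0,0,0]]'
python3 -c "
from h import *
go(400,125.5,160,np.pi/2)"
```

```text
clock: 29.15
eef_pos: [655.6, -223.4, 10.1]
eef_rot: [-0.0, 0.997, 0.073, -0.0]
contact_force: [-1.4, 0.9, 3.2]
opening: 41.9
grasp_force: 25.0
clock: 30.4
eef_pos: [657.9, -224.7, 175.7]
eef_rot: [0.002, 0.997, 0.073, 0.004]
contact_force: [-0.5, -0.6, -0.4]
opening: 93.8
grasp_force: 0.0
psi now 0.145 pos [ 657.9 -224.7  175.7] turn [ 0.0099 -0.0034 -1.4254] shift_after mm [ 350.2 -257.9   15.7] rot rows 7.9 shift rows 8.7 t 30.4 q [-0.41  0.41  1.02  0.    1.69  1.01]
```

```bash
python3 -m inch '[[0,0,0,0.005,-0.002,-0.158,0],[0,0,0,0.005,-0.001,-0.158,0],[0,0,0,0,0,-0.158,0],[0,0,0,0,0,-0.158,0],[0,0,0,0,0,-0.158,0],[0,0,0,0,0,-0.158,0],[0,0,0,0,0,-0.158,0],[0,0,0,0,0,-0.158,0],[0,0,0,0,0,-0.161,0],[0,0,0,0,0,0,0]]'
python3 -m inch '[[0.035,-0.023,0,0,0,0,0],[0.035,-0.023,0,0,0,0,0],[0.035,-0.023,0,0,0,0,0],[0.035,-0.023,0,0,0,0,0],[0.035,-0.023,0,0,0,0,0],[0.035,-0.023,0,0,0,0,0],[0.035,-0.023,0,0,0,0,0],[0.035,-0.023,0,0,0,0,0],[0.035,-0.022,0,0,0,0,0],[0.035,-0.021,0,0,0,0,0],[0,0,0,0,0,0,0],[0,0,0,0,0,0,0]]'
python3 - <<'E'
from m import *
go(431,125.5,2,np.pi/2)
c=cam("wrist");pickle.dump(c,open("w9.pkl","wb"));save(c,"pics/w9.png",s=1.42)
E
```

```text
clock: 31.65
eef_pos: [655.0, -223.5, 167.6]
eef_rot: [-0.007, 0.708, 0.706, 0.0]
contact_force: [0.5, 0.2, 0.5]
opening: 93.9
grasp_force: 0.0
clock: 33.15
eef_pos: [428.8, 126.0, 173.8]
eef_rot: [-0.006, 0.708, 0.707, 0.001]
contact_force: [-0.0, 0.1, -0.2]
opening: 93.9
grasp_force: 0.0
psi now 1.569 pos [428.8 126.  173.8] turn [-0.0068 -0.0088 -0.0016] shift_after mm [ -0.5   2.2 171.8] rot rows 0.0 shift rows 3.4 t 33.15 q [ 0.15 -0.13  1.64  0.01  1.64  0.15]
```

View pics/w9.png

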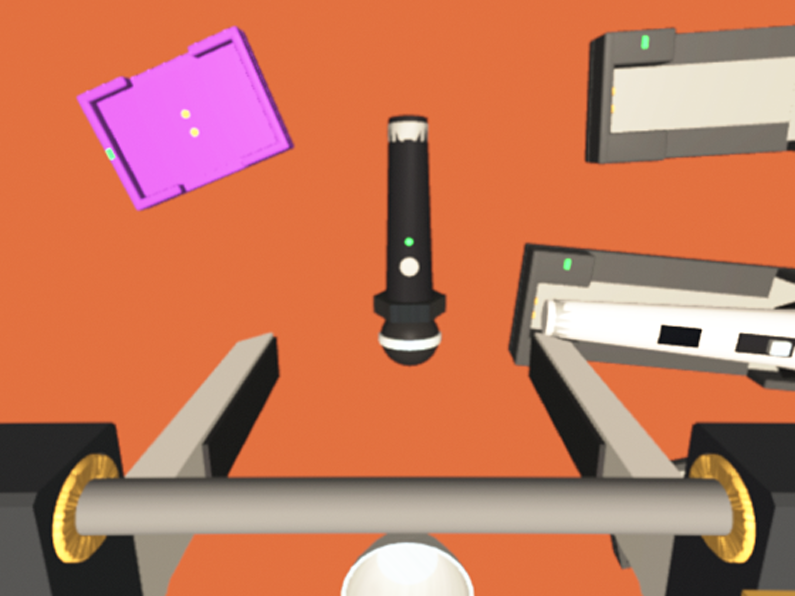

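The black mic is at (408,240), tail up at (407,118), ring at (410,306) and head tip at (410,365). I'll refine its pose from this view.

```bash
python3 - <<'E'
from m import *
c=pickle.load(open("w9.pkl","rb"))
for n,uv,z in [("tail top",(407,117),25),("tail bottom",(407,117),0),("head tip",(410,365),23),("ring mid",(410,306),43),("ringL",(374,303),21.5),("ringR",(446,303),21.5)]:
    print(n,onplane(c,[np.array(uv)/1.42],z)[0].round(1))
E
```

```text
tail top [430.5 216.4  25. ]
tail bottom [430.5 217.5   0. ]
head tip [432.7  51.   23. ]
ring mid [432.5 100.8  43. ]
ringL [408.1  96.   21.5]
ringR [457.1  96.1  21.5]
```

```bash
python3 -m inch '[[-0.0017,0.0032,0.03,-0.007,-0.009,-0.012,0],[0,0,0.04,0,0,0,0],[0,0,0.04,0,0,0,0],[0,0,0.035,0,0,0,0],[0,0,0.015,0,0,0,0],[0,0,0,0,0,0,0],[0,0,0,0,0,0,0]]'
python3 -c "
from h import *
go(432,124.3,2,1.58)"
```

```text
clock: 34.08
eef_pos: [433.4, 125.0, 15.7]
eef_rot: [0.001, 0.703, 0.711, 0.001]
contact_force: [0.1, 0.1, 0.5]
opening: 93.9
grasp_force: 0.0
psi now 1.582 pos [433.4 125.   15.7] turn [ 0.0032 -0.0008  0.0017] shift_after mm [-0.6 -1.4 13.7] rot rows 0.0 shift rows 0.3 t 34.075 q [ 0.15 -0.02  1.86  0.    1.3   0.14]
```

```bash
python3 -m inch '[[-0.0006,-0.0012,0.005,0.003,0,0,0],[0,0,0.004,0,0,0,0],[0,0,0.003,0,0,0,0],[0,0,0,0,0,0,0],[0,0,0,0,0,0,1],[0,0,0,0,0,0,1],[0,0,0,0,0,0,1],[0,0,0,0,0,0,1],[0,0,0,0,0,0,1],[0,0,0,0,0,0,1],[0,0,0,0,0,0,1],[0,0,0,0,0,0,1]]' 25
python3 -c "
from h import *
go(651.8,231.2,130,np.pi+.053)"
```

```text
clock: 35.58
eef_pos: [430.8, 124.4, 2.2]
eef_rot: [-0.001, 0.703, 0.711, -0.001]
contact_force: [-0.2, 0.4, -1.2]
opening: 30.4
grasp_force: 25.0
psi now 1.582 pos [430.8 124.4   2.2] turn [-1.5000e-03 -2.2000e-03 -1.6122e+00] shift_after mm [-226.3   95.  -127.8] rot rows 9.0 shift rows 5.5 t 35.575 q [ 0.15 -0.    1.88  0.    1.27  0.14]
```

Gripped across the 31 mm. Lift, turn and carry to the short dock.

```bash
python3 -m inch '[[0,0,-0.015,0,0,0,1],[0,0,-0.03,0,0,0,1],[0,0,-0.03,0,0,-0.16,1],[0,0,-0.03,0,0,-0.16,1],[0,0,-0.023,0,0,-0.16,1],[0,0,0,0,0,-0.162,1],[0,0,0,0,0,-0.162,1],[0,0,0,0,0,-0.162,1],[0,0,0,0,0,-0.162,1],[0,0,0,0,0,-0.162,1],[0,0,0,0,0,-0.162,1],[0,0,0,0,0,-0.16,1]]'
python3 -m inch '[[-0.02,0.008,0,0,0,0,1],[-0.038,0.016,0,0,0,0,1],[-0.042,0.018,0,0,0,0,1],[-0.044,0.018,0,0,0,0,1],[-0.042,0.018,0,0,0,0,1],[-0.03,0.013,0,0,0,0,1],[-0.01,0.004,0,0,0,0,1],[0,0,0,0,0,0,1],[0,0,0,0,0,0,1]]'
python3 -c "
from h import *
go(651.8,231.2,10,np.pi+.053)"
```

```text
clock: 37.08
eef_pos: [430.8, 124.3, 130.9]
eef_rot: [-0.001, -0.029, 1.0, 0.0]
contact_force: [-0.4, 0.5, -1.4]
opening: 30.5
grasp_force: 25.0
clock: 38.2
eef_pos: [650.8, 230.6, 130.0]
eef_rot: [-0.002, -0.026, 1.0, 0.0]
contact_force: [-0.2, -0.1, -1.4]
opening: 30.4
grasp_force: 25.0
psi now -3.089 pos [650.8 230.6 130. ] turn [ 0.0003 -0.0031 -0.0004] shift_after mm [ -1.    0.5 120. ] rot rows 0.0 shift rows 2.4 t 38.2 q [ 0.26  0.43  1.1   0.    1.62 -1.37]
```

```bash
python3 -m inch '[[-0.001,0.0005,0.025,0,-0.003,0,1],[0,0,0.035,0,0,0,1],[0,0,0.03,0,0,0,1],[0,0,0.012,0,0,0,1],[0,0,0.008,0,0,0,1],[0,0,0.004,0,0,0,1],[0,0,0,0,0,0,1],[0,0,0,0,0,0,1]]'
python3 -c "
from h import *
go(651.8,231.2,10,np.pi+.053)"
```

```text
clock: 39.2
eef_pos: [653.3, 231.9, 16.7]
eef_rot: [0.001, -0.026, 1.0, 0.0]
contact_force: [-0.3, 0.4, -1.7]
opening: 30.3
grasp_force: 25.0
psi now -3.089 pos [653.3 231.9  16.7] turn [ 0.0009  0.0021 -0.0002] shift_after mm [ 1.5 -0.6  6.7] rot rows 0.0 shift rows 0.1 t 39.2 q [ 0.26  0.49  1.24  0.    1.41 -1.36]
```

```bash
python3 -m inch '[[0.001,-0.0006,0.003,0,0.002,0,1],[0,0,0.002,0,0,0,1],[0,0,0.0015,0,0,0,1],[0,0,0,0,0,0,1]]'; python3 -m inch '[[0,0,0,0,0,0,0.45],[0,0,0,0,0,0,0.45],[0,0,0,0,0,0,0.45],[0,0,0,0,0,0,0.45],[0,0,-0.02,0,0,0,0.45],[0,0,-0.035,0,0,0,0.2],[0,0,-0.04,0,0,0,0],[0,0,-0.04,0,0,0,0],[0,0,-0.04,0,0,0,0],[0,0,0,0,0,0,0]]'
python3 -c "
from h import *
go(442,310,190,np.pi/2)"
```

```text
clock: 39.7
eef_pos: [651.6, 231.1, 10.2]
eef_rot: [-0.001, -0.026, 1.0, 0.0]
contact_force: [-3.1, -0.7, 4.8]
opening: 30.3
grasp_force: 25.0
clock: 40.95
eef_pos: [654.3, 231.7, 191.6]
eef_rot: [0.005, -0.026, 1.0, 0.002]
contact_force: [-0.8, -0.0, 0.4]
opening: 93.3
grasp_force: 0.0
psi now -3.089 pos [654.3 231.7 191.6] turn [0.0106 0.0054 1.6237] shift_after mm [  78.3 -212.3    1.6] rot rows 9.0 shift rows 4.5 t 40.95 q [ 0.26  0.41  1.    0.    1.72 -1.37]
```

```bash
python3 -m inch '[[0,0,0,0.005,0.003,0.159,0],[0,0,0,0.005,0.002,0.159,0],[0,0,0,0,0,0.159,0],[0,0,0,0,0,0.159,0],[0,0,0,0,0,0.159,0],[0,0,0,0,0,0.159,0],[0,0,0,0,0,0.159,0],[0,0,0,0,0,0.159,0],[0,0,0,0,0,0,0]]'
python3 -m inch '[[0.028,-0.029,0,0,0,0,0],[0.028,-0.029,0,0,0,0,0],[0.028,-0.029,0,0,0,0,0],[0.028,-0.029,0,0,0,0,0],[0.029,-0.031,0,0,0,0,0],[0,0,0,0,0,0,0],[0,0,0,0,0,0,0]]'
python3 - <<'E'
from m import *
go(442,380,4,1.92)
c=cam("wrist");pickle.dump(c,open("w10.pkl","wb"));save(c,"pics/w10.png",s=1.42)
E
```

```text
clock: 42.08
eef_pos: [651.4, 230.9, 183.1]
eef_rot: [-0.001, 0.572, 0.82, -0.007]
contact_force: [-0.7, 0.5, -0.1]
opening: 94.1
grasp_force: 0.0
clock: 42.95
eef_pos: [465.7, 312.5, 184.7]
eef_rot: [-0.0, 0.572, 0.82, -0.006]
contact_force: [0.8, 0.3, 0.1]
opening: 94.4
grasp_force: 0.0
psi now 1.924 pos [465.7 312.5 184.7] turn [-0.0099  0.0063  0.0039] shift_after mm [ 71.5   0.8 180.7] rot rows 0.0 shift rows 3.9 t 42.95 q [ 0.49  0.12  1.36 -0.    1.66  0.14]
```

View pics/w10.png

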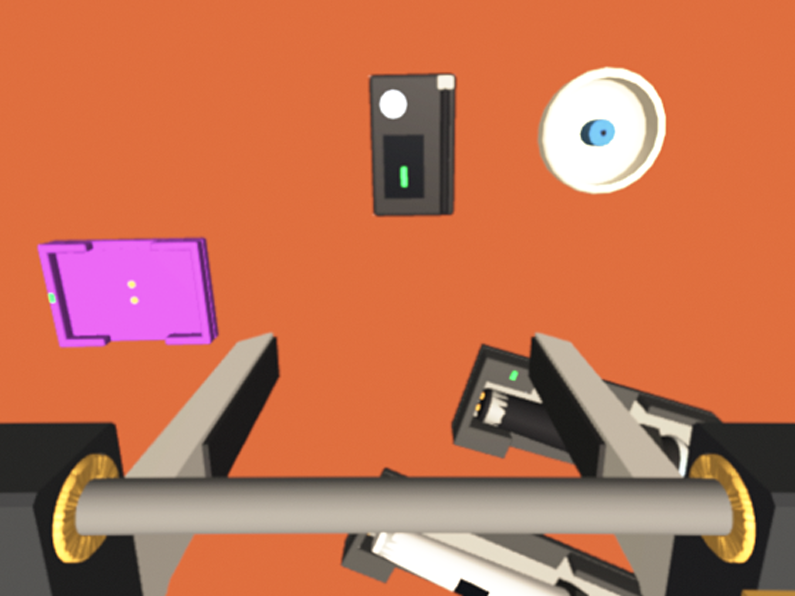

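The receiver is at (413,145), square to the tool, and the incense holder's near edge at (540,130) is clear of the open fingers. Measuring.

```bash
python3 - <<'E'
from m import *
c=pickle.load(open("w10.pkl","rb"));k=blob(c,(385,180))
for z in(0,13,26): P,m,l,w,a=rect(c,k,z);print(z,m.round(1),l.round(1),w.round(1),np.degrees(a).round(2))
# second view height: LED in w4 vs now
h=lambda c,uv,r=9:(lambda s,x,y:(np.argwhere((abs(s[...,0]-60)<20)&(s[...,1]>100)&(s[...,2]>100)).mean(0)[::-1]+[x-r,y-r]))(hsv(c).astype(int)[int(uv[1]/1.42)-r:int(uv[1]/1.42)+r,int(uv[0]/1.42)-r:int(uv[0]/1.42)+r],int(uv[0]/1.42),int(uv[1]/1.42))
print(tri(c,h(c,(404,177)),W[4],h(W[4],(166,383))),c["origin"])
t=a%np.pi
m=rect(c,k,24)[1]
go(m[0],m[1],4,t)
E
```

```text
0 [445.3 379.1] 93.0 56.8 -68.89
13 [445.2 379.4] 89.7 54.8 -68.89
26 [445.  379.7] 86.4 52.7 -68.89
(array([445.85021862, 360.71398636,  27.40788777]), np.float64(0.12303224315159857)) [440.29749423 386.67872747 367.24653559]
psi now 1.923 pos [466.1 312.3 184.6] turn [-0.0103  0.0062 -0.0163] shift_after mm [ 70.4   4.6 180.6] rot rows 0.1 shift rows 3.9 t 43.0 q [ 0.49  0.12  1.36 -0.    1.66  0.14]
```

```bash
python3 -m inch '[[0.024,0.0046,0.02,-0.01,0.006,-0.016,0],[0.024,0,0.03,0,0,0,0],[0.0224,0,0.04,0,0,0,0],[0,0,0.04,0,0,0,0],[0,0,0.025,0,0,0,0],[0,0,0.01,0,0,0,0],[0,0,0,0,0,0,0],[0,0,0,0,0,0,0]]'
python3 -c "
from h import *
go(445,379.6,3,1.939)"
```

```text
clock: 44.0
eef_pos: [445.9, 380.5, 21.2]
eef_rot: [0.0, 0.566, 0.824, 0.001]
contact_force: [0.1, -0.3, -0.2]
opening: 93.9
grasp_force: 0.0
psi now 1.938 pos [445.9 380.5  21.2] turn [ 0.0024 -0.0009 -0.001 ] shift_after mm [-0.5 -1.1 18.2] rot rows 0.0 shift rows 0.4 t 44.0 q [0.61 0.27 1.53 0.   1.34 0.24]
```

```bash
python3 -m inch '[[-0.0005,-0.001,0.006,0.002,0,0,0],[0,0,0.006,0,0,0,0],[0,0,0.005,0,0,0,0],[0,0,0,0,0,0,0],[0,0,0,0,0,0,0],[0,0,0,0,0,0,1],[0,0,0,0,0,0,1],[0,0,0,0,0,0,1],[0,0,0,0,0,0,1],[0,0,0,0,0,0,1],[0,0,0,0,0,0,1],[0,0,0,0,0,0,1]]' 25
python3 -c "
from h import *
go(643,-75,140,.253)"
```

```text
clock: 45.5
eef_pos: [443.9, 379.3, 2.7]
eef_rot: [-0.001, 0.566, 0.824, -0.001]
contact_force: [0.4, 0.4, -0.7]
opening: 53.8
grasp_force: 25.0
psi now 1.938 pos [443.9 379.3   2.7] turn [-1.8000e-03  1.4000e-03  1.6854e+00] shift_after mm [  79.1  489.6 -137.3] rot rows 9.4 shift rows 10.3 t 45.5 q [0.61 0.28 1.55 0.   1.31 0.24]
```

```bash
python3 -m inch '[[0,0,-0.015,0,0,0,1],[0,0,-0.03,0,0,0.08,1],[0,0,-0.03,0,0,0.16,1],[0,0,-0.03,0,0,0.16,1],[0,0,-0.022,0,0,0.162,1],[0,0,-0.01,0,0,0.162,1],[0,0,0,0,0,0.162,1],[0,0,0,0,0,0.162,1],[0,0,0,0,0,0.162,1],[0,0,0,0,0,0.162,1],[0,0,0,0,0,0.162,1],[0,0,0,0,0,0.15,1]]'
python3 -m inch '[[0.004,0.024,0,0,0,0,1],[0.007,0.044,0,0,0,0,1],[0.008,0.049,0,0,0,0,1],[0.008,0.049,0,0,0,0,1],[0.008,0.049,0,0,0,0,1],[0.008,0.049,0,0,0,0,1],[0.008,0.049,0,0,0,0,1],[0.008,0.049,0,0,0,0,1],[0.008,0.049,0,0,0,0,1],[0.007,0.044,0,0,0,0,1],[0.005,0.0346,0,0,0,0,1],[0,0,0,0,0,0,1]]'
python3 -c "
from h import *
go(643,-75,10.5,.253)"
```

```text
clock: 47.0
eef_pos: [443.8, 379.1, 140.3]
eef_rot: [0.0, 0.992, 0.124, -0.001]
contact_force: [0.2, 0.3, -1.5]
opening: 53.7
grasp_force: 25.0
clock: 48.5
eef_pos: [643.9, -77.3, 139.4]
eef_rot: [0.0, 0.992, 0.125, -0.002]
contact_force: [-0.2, 0.7, -2.4]
opening: 53.5
grasp_force: 25.0
psi now 0.251 pos [643.9 -77.3 139.4] turn [ 0.0002  0.0031 -0.0023] shift_after mm [ -0.3  -2.5 128.9] rot rows 0.0 shift rows 2.6 t 48.5 q [-0.21  0.33  1.21 -0.    1.61  1.11]
```

```bash
python3 -m inch '[[0,-0.0015,0.025,0,0.003,-0.002,1],[0,0,0.035,0,0,0,1],[0,0,0.035,0,0,0,1],[0,0,0.015,0,0,0,1],[0,0,0.008,0,0,0,1],[0,0,0.004,0,0,0,1],[0,0,0,0,0,0,1],[0,0,0,0,0,0,1]]'
python3 -c "
from h import *
go(643,-75,10.5,.253)"
```

```text
clock: 49.5
eef_pos: [644.1, -73.4, 18.7]
eef_rot: [0.0, 0.992, 0.128, 0.001]
contact_force: [0.3, -0.0, -1.0]
opening: 54.1
grasp_force: 25.0
psi now 0.256 pos [644.1 -73.4  18.7] turn [ 0.0009 -0.0025  0.0033] shift_after mm [-1.5  1.2  8.2] rot rows 0.0 shift rows 0.2 t 49.5 q [-0.2   0.4   1.37  0.    1.38  1.11]
```

```bash
python3 -m inch '[[-0.001,0.001,0.004,0,-0.002,0.002,1],[0,0,0.002,0,0,0,1],[0,0,0.0015,0,0,0,1],[0,0,0.001,0,0,0,1],[0,0,0,0,0,0,1]]'
python3 -c "
from h import *
go(643,-75,10.5,.253)"
```

```text
clock: 50.12
eef_pos: [642.5, -74.6, 10.7]
eef_rot: [0.0, 0.992, 0.127, -0.001]
contact_force: [-3.2, 0.2, 6.1]
opening: 53.7
grasp_force: 25.0
psi now 0.254 pos [642.5 -74.6  10.7] turn [0.0002 0.0013 0.0014] shift_after mm [0.3 0.5 0.2] rot rows 0.0 shift rows 0.0 t 50.125 q [-0.2   0.4   1.37 -0.    1.37  1.11]
```

Seated with 6 N of contact at the expected height. Release, rise, clear the view and check everything from above.

```bash
python3 -m inch '[[0,0,0,0,0,0,0.25],[0,0,0,0,0,0,0.25],[0,0,0,0,0,0,0.25],[0,0,0,0,0,0,0.25],[0,0,-0.02,0,0,0,0.25],[0,0,-0.04,0,0,0,0],[0,0,-0.04,0,0,0,0],[-0.03,0,-0.04,0,0,0,0],[-0.05,0,-0.03,0,0,0,0],[-0.05,0,0,0,0,0,0],[-0.05,0,0,0,0,0,0],[-0.05,0,0,0,0,0,0]]'
python3 -m inch '[[0,0,0,0,0,0,0],[0,0,0,0,0,0,0]]'
python3 - <<'E'
from m import *
c=cam("top");pickle.dump(c,open("t2.pkl","wb"))
save(c,"pics/t2.png",(165,135,385,260),3.6)
c=cam("scene");pickle.dump(c,open("s2.pkl","wb"));save(c,"pics/s2.png",(170,160,430,330),3)
E
```

```text
clock: 51.62
eef_pos: [419.1, -132.7, 181.1]
eef_rot: [0.001, 0.992, 0.127, 0.001]
contact_force: [-0.4, 0.5, 1.0]
opening: 93.9
grasp_force: 0.0
clock: 51.88
eef_pos: [421.2, -132.5, 180.7]
eef_rot: [0.001, 0.992, 0.127, 0.001]
contact_force: [-0.1, 1.1, 0.2]
opening: 93.8
grasp_force: 0.0
```

View pics/t2.png

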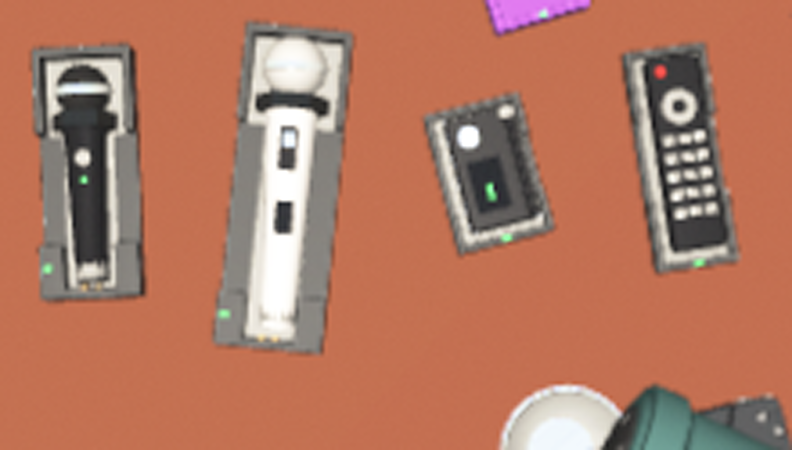

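View pics/s2.png

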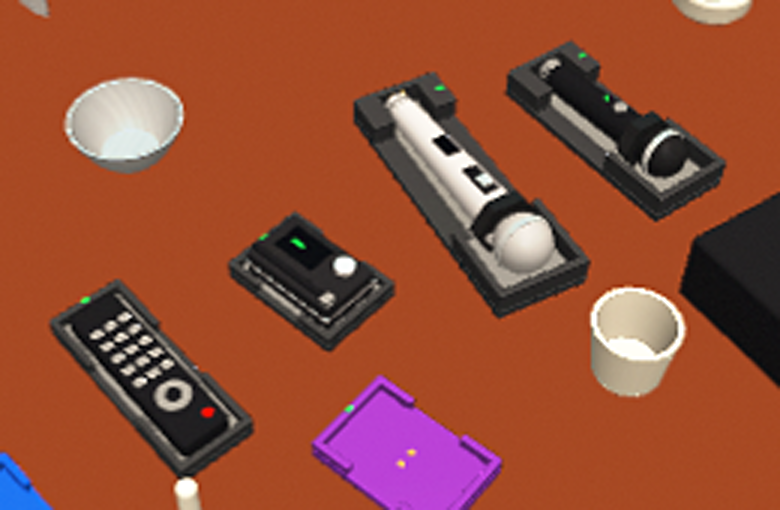

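All four pieces lie in their own docks in both views. Top crop: black mic (85,170), silver mic (288,180), receiver (490,175) and remote (680,155). Heads are in the wide ends, keys and display are up, nothing stands proud of a pocket, and the gripper is clear.

```bash
python3 -c "
from plant import hand_in
print(hand_in())"
```

```text
the job is handed in; nothing more can be done
None
```

I put both microphones, the remote and the receiver away in their own docks and handed the job in at about 52 s of the 115 s allowed. The last two camera views showed all four lying flat and face up with the heads in the wide ends, but `hand_in()` returned no verdict.

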